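Probe a nest plate for its proud pad and mark it

ROBOT

A 6-joint arm with a two-finger parallel gripper is mounted at the origin on a cart in front of the work surface, level with it; the furniture and walls round the work are solid. World frame = base frame: x ahead of the robot, y to its left, z up, the work surface at z = 0. Lengths are in mm, angles in rad, forces in N, time in s.
With the tool pointing down it reaches from about 400 to 925 mm from the base axis. Payload 12.5 kg.
Tool frame: the origin (TCP) lies midway between the tips of the shut fingers; the grasp point (between the pads) lies 19 mm behind it; z points along the fingers, y is the line along which they close (so a half turn about z gives the same grasp; the last joint's range is limited). The gripper opens to 95 mm and grips with 3 to 60 N. Pads are 20 mm wide; open, the fingers measure 119 mm over their backs; the gripper's body (75 mm by 180 mm) begins 59 mm behind the grasp point.
Start: joints at [-0.863, 0.491, 1.559, -0, 1.092, -0.106], TCP at [454.339, -429.212, 214.661] pointing down, gripper open.
Joint ranges: [-3.1, 3.1], [-0.84, 2.19], [0.05, 2.79], [-1.13, 4.28], [0.06, 2.93], [-2.69, 2.69]. Speed limits (rad/s): [2.22, 2.22, 2.79, 3.14, 3.14, 3.14].

INTERFACE

Orientations are given as [roll, pitch, yaw] about the fixed x, y, z axes, in that order (R = Rz(yaw) Ry(pitch) Rx(roll)).
In Python, from cell import state, read_camera, camera_info, env gives the robot as it stands.
- The arm moves only by the tool move_arm, never from a script. Its argument "commands" is a list of rows, each a list of 3 entries, a list of its own where there are three numbers: the shift along the world's x, y, z in cm, then the turn, a rotation vector about the world's x, y, z in degrees, then the opening, from 0 (shut) to 1 (fully open). A call has 1 to 10 rows; each row shifts and turns the commanded pose from where the row before left it; what a row does not reach is not made up. A row lasts 1/10 s, in which the tool goes at most 50 mm and 8.59 degrees, less where a joint would pass 70% of its speed; a pose out of reach is approached as far as the arm can. A call with a gripper value outside its range is refused whole. The fingers move at their own pace and stop on an object; the grip force is fixed at half the most. Time passes only in rows, so rows that do not move let the fingers close. It gives the time, the measured TCP pose, the force, the opening and the grip force at its end, in the units of the state.
- state(): the state, without advancing time (a new reading comes with each control period).
- read_camera(name): name is "side" or "top"; returns the picture (384x512x3 uint8, blue, green, red); there is no depth.
- camera_info(name): a dict with "K" (3x3 intrinsics, pixels), "cam_to_world" (4x4, takes a point from camera to world coordinates). Camera axes: x right, y down, z forward; pixel columns grow to the right and rows downward; lengths in mm; the calibration is good to about 2 mm. A picture is of the moment at which its call begins. camera_info takes no time and is no camera call.
- env.job_done(): hands the job in; it is judged then, once.
The state is a dict: "t": time; "joints": joint angles; "qvel": joint speeds; "tau": joint torques, N m; "eef_pos": TCP position; "tcp_rot": TCP orientation; "ft_force": force on the tool from outside, world axes, zero at the start; "moment": the same for the moment, N m; "opening": opening from 0.0 (shut) to 1.0 (fully open); "grip_force": force on a finger pad.
Only numpy, scipy, OpenCV 4.12 (cv2) and the standard library are available. Lean on these libraries where they do the work, as an engineer would, in place of code of your own. Each camera call takes 0.05 s, during which the arm holds its last target. There are 200 camera calls.

TASK

One of the five steel rest pads on the base plate stands a few millimetres proud. Take the touch probe from its stand and touch it upright to the top of each pad in turn from left to right, pausing a moment on each with the sprung tip pushed in about 2 mm and never more than 3.5 mm, to find the proud one. Put the probe back upright in its stand, fully home, and seat the grey marking cap squarely over the proud pad, leaving the other things on the desk alone.

Things in the scene. Friction and masses are not known exactly. Their poses are not given: they have to be found in the camera images.
- plate: fixed aluminium base plate, 110 (its x) x 210 (its y) x 15 high, flat on the desk; origin at the centre of its underside. Five round steel rest pads, 22 across with a 1.5 bevel round the flat top, stand on it in a zigzag at spot_1 (left, +y end) to spot_5 (right). Four end 22 above the plate (37 above the desk); one, a different one each time, ends 25 above it. Screws and dowels: at most 6 high
- spot_1 (a point): centre of the top of rest pad 1 counted from the left (+y end of the plate), at the height of an ordinary pad: 37 above the desk. If this is the proud pad its real top is 3 higher. Neighbouring pads are 66 apart
- spot_2 (a point): centre of the top of rest pad 2 counted from the left (+y end of the plate), at the height of an ordinary pad: 37 above the desk. If this is the proud pad its real top is 3 higher. Neighbouring pads are 66 apart
- spot_3 (a point): centre of the top of rest pad 3 counted from the left (+y end of the plate), at the height of an ordinary pad: 37 above the desk. If this is the proud pad its real top is 3 higher. Neighbouring pads are 66 apart
- spot_4 (a point): centre of the top of rest pad 4 counted from the left (+y end of the plate), at the height of an ordinary pad: 37 above the desk. If this is the proud pad its real top is 3 higher. Neighbouring pads are 66 apart
- spot_5 (a point): centre of the top of rest pad 5 counted from the left (+y end of the plate), at the height of an ordinary pad: 37 above the desk. If this is the proud pad its real top is 3 higher. Neighbouring pads are 66 apart
- stand: fixed grey square block 64 x 64 x 60 high, the stand of the probe; origin at the centre of its underside. A round hole 20 across with a 2 bevel goes straight down through its middle
- probe: touch probe upright in the hole of the stand, 0.08 to 0.18 kg, z up along it; origin on its axis under its collar (28 across, 6 thick), which rests on the stand's top, 60 above the desk. Black grip 20 across from 6 to 58 above the origin, stub to 63. Below the collar a shank 16 across, 30 long with tapered nose, then the sprung stylus; its ball tip (8 across) ends 48 below the origin
- probe_tip (a point): lowest point of the probe's ball tip, 48 below the probe's origin on its axis while the stylus is free
- stylus (a joint): how far the sprung stylus is pushed up into the probe, m: 0 = free, end of travel 0.006; spring 1500 N/m. A touch counts once it is pushed in 1 mm (1.5 N) and is held 0.2 s; more than 3.8 mm (5.7 N) spoils the probe
- cap: grey plastic marking cap, round, 36 across and 24 high, 0.05 to 0.08 kg, standing open side down on the desk; origin at the centre of its lower rim, z up. Underneath is a blind round socket 25 across and 10 deep that goes over a pad; fully seated, its socket ceiling lies on the pad's top and its rim is 10 below the pad's top (30 above the desk on the proud pad)
- loupe: bystander: black eye loupe, 40 across, 32 high, standing near the cap; origin at the centre of its underside
- screw_dish: bystander: round metal dish of screws, 76 across, 16 high; origin at the centre of its underside
- key_cap: bystander: small domed push-button cap, 27 across, 9 high; origin at the centre of its underside
- spare_board: bystander: green circuit board 48 x 84 x 9; origin at the centre of its underside
- tape: bystander: roll of tape lying flat, 52 across, 18 high; origin at the centre of its underside
- pen: bystander: marker pen, 128 x 14 x 12; origin at the centre of its underside

How it is judged:
By the outcome, as a careful person would: the job done as asked, in the order asked, and still so for the second after the job is handed in, with the robot touching nothing.
It also fails if it takes over 72 s, if anything falls off the work surface, if the arm or the gripper's body presses on something with over 40 N, if the wrist force passes 120 N, or if a joint passes its speed limit or range.

## Working session

There is one attempt and no reset: what is moved stays moved. The work goes in short steps, Python scripts to look and compute and a tool call to move; the robot and the scene stay as the last step left them, time stands still between calls to the robot, and variables do not carry over. Pictures are saved under pics/ and viewed, at most 10 in all, crops included, and the job is handed in when it is done.

Besides the shell and the picture viewer there is one more tool, called after ">>>" as a command line: name --argument value ..., lists and objects as JSON in quotes. move_arm: Moves the arm, as the interface text tells. Its arguments: {"type":"object","properties":{"commands":{"type":"array"}},"required":["commands"]}

```bash
mkdir -p pics && ls && python3 - <<'E'
from cell import state, read_camera, camera_info
import cv2, numpy as np
print(state())
for n in ("side","top"):
    im=read_camera(n); cv2.imwrite(f"pics/{n}0.png",im)
    i=camera_info(n); print(n,np.round(i["K"],2).tolist(),np.round(i["cam_to_world"],4).tolist())
E
```

```text
pics
{'t': 0.0, 'joints': array([-8.62608991e-01,  4.91553044e-01,  1.55948087e+00, -1.99883421e-05,
        1.09168155e+00, -1.05576605e-01]), 'qvel': array([-7.06807705e-04, -1.14863767e-03,  5.53145705e-05, -1.69144452e-03,
        4.87785396e-04, -1.74681527e-05]), 'tau': array([-1.62764838e-03, -6.12658882e+01, -2.58178139e+01,  6.92078378e-02,
        4.81522840e-02, -1.85587464e-04]), 'eef_pos': array([ 454.15361678, -429.01099406,  214.054973  ]), 'tcp_rot': array([-3.14047422e+00, -1.00693988e-04,  8.13773110e-01]), 'ft_force': array([-0.6803264 , -1.07697405, -0.33124909]), 'moment': array([-0.0223773,  0.0072007, -0.0494648]), 'grip_force': 0.0, 'opening': 0.9990318418527341}
side [[377.75, 0.0, 255.5], [0.0, 377.75, 192.13], [0.0, 0.0, 1.0]] [[-0.9395, -0.2283, 0.2553, 364.6953], [-0.3425, 0.637, -0.6906, 637.514], [-0.0049, -0.7363, -0.6767, 726.7843], [0.0, 0.0, 0.0, 1.0]]
top [[450.94, 0.0, 253.48], [0.0, 450.94, 190.55], [0.0, 0.0, 1.0]] [[0.0041, -0.9954, 0.0962, 491.334], [-0.9999, -0.0056, -0.0149, -42.5338], [0.0154, -0.0962, -0.9952, 1142.0869], [0.0, 0.0, 0.0, 1.0]]
```

View pics/side0.png

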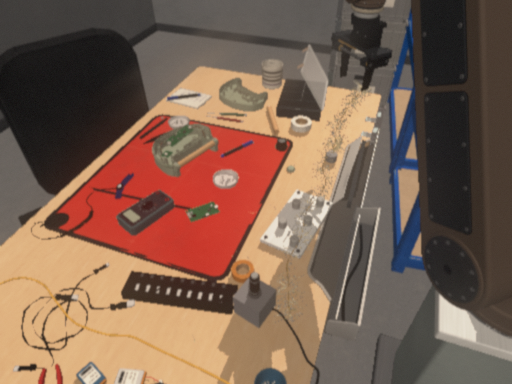

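View pics/top0.png

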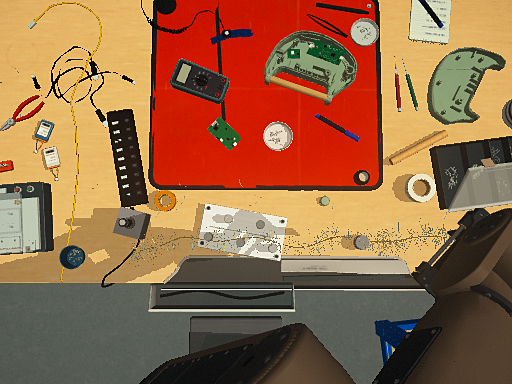

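Side: the stand and probe are at about (255,295), the plate at (298,222). Top: the stand is at (130,222), the plate at (243,231), and the likely cap at (361,242). I'll zoom in next.

```bash
python3 - <<'E'
import cv2, numpy as np
t=cv2.imread("pics/top0.png"); s=cv2.imread("pics/side0.png")
a=cv2.resize(t[190:270,100:300],None,fx=4,fy=4,interpolation=cv2.INTER_CUBIC)
b=cv2.resize(s[180:330,225:345],None,fx=4,fy=4,interpolation=cv2.INTER_CUBIC)
c=cv2.resize(t[160:260,310:410],(280,280),interpolation=cv2.INTER_CUBIC)
d=cv2.resize(s[60:180,270:390],(300,280),interpolation=cv2.INTER_CUBIC)
cv2.imwrite("pics/z1.png",np.vstack([a,np.hstack([c,d,np.zeros((280,220,3),np.uint8)])]))
cv2.imwrite("pics/z2.png",b)
E
```

```text
(no output)
```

View pics/z1.png

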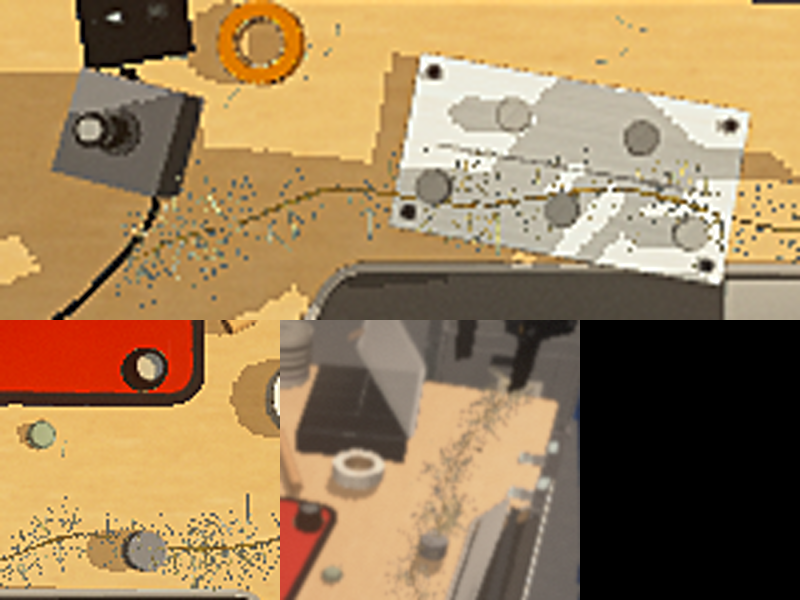

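View pics/z2.png

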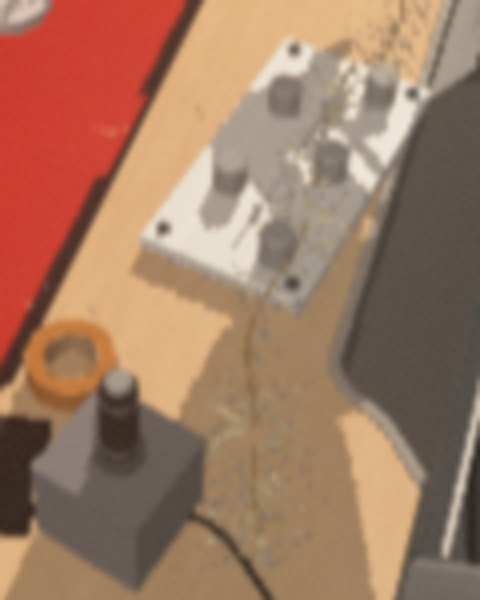

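The top view clearly shows the pads, numbered 1 to 5 from left to right. It also shows the probe stub at top px (122,222) and the cap at (362.5,242); the loupe is at (361,177). I'll triangulate these.

```bash
cat > geo.py <<'E'
import numpy as np
from cell import camera_info
I={n:camera_info(n) for n in("side","top")}
def ray(n,u,v):
    i=I[n];T=np.array(i["cam_to_world"]);d=T[:3,:3]@np.linalg.inv(i["K"])@[u,v,1];return T[:3,3],d/np.linalg.norm(d)
def plane(n,p,z):
    o,d=ray(n,*p);return o+d*(z-o[2])/d[2]
def tri(pt,ps):
    A=np.zeros((3,3));b=np.zeros(3);R=[ray("top",*pt),ray("side",*ps)]
    for o,d in R:
        P=np.eye(3)-np.outer(d,d);A+=P;b+=P@o
    x=np.linalg.solve(A,b);return x,np.linalg.norm(np.cross(x-R[0][0],R[0][1]))*2
def proj(n,X):
    i=I[n];T=np.linalg.inv(i["cam_to_world"]);c=i["K"]@(T[:3,:3]@X+T[:3,3]);return c[:2]/c[2]
E
python3 - <<'E'
from geo import *
Z=lambda x,y,f,a,b:((x+.5)/f-.5+a,(y+.5)/f-.5+b)
T=[Z(x,y,4,100,190) for x,y in [(433,187),(514,116),(562,210),(641,138),(691,234),(90,129)]]+[Z(147,230,2.8,310,160)]
S=[Z(x,y,4,225,180) for x,y in [(278,233),(229,164),(331,154),(284,88),(381,76),(119,382)]]+[((152+.5)/2.5-.5+270,(214+.5)/2.333-.5+60)]
H=[37]*5+[123,24]
for n,t,s,h in zip("p1 p2 p3 p4 p5 stub cap".split(),T,S,H):
    x,e=tri(t,s);print(n,x.round(1),"gap",round(e,1),"top@h",plane("top",t,h).round(1),"side@h",plane("side",s,h).round(1))
P=np.array([plane("top",t,37)[:2] for t in T[:5]])
print(np.linalg.norm(np.diff(P,axis=0),axis=1))
# corners of plate (screws near), stand top corners z=60
for c in [(80,68),(203,99),(172,196),(52,170)]: print("stand c",plane("top",Z(*c,4,100,190),60).round(1))
for c in [(32,466),(120,520-120+0),(204,448),(137,505)]: print("stand side c",plane("side",Z(*c,4,225,180),60).round(1))
for c in [(421,54),(750,113),(720,285),(392,225)]: print("plate c",plane("top",Z(*c,4,100,190),15).round(1))
E
```

```text
p1 [484.5  51.5  34.1] gap 1.9 top@h [485.5  51.5  37. ] side@h [483.1  53.8  37. ]
p2 [529.    2.9  29.2] gap 0.2 top@h [528.9   2.6  37. ] side@h [527.1  10.   37. ]
p3 [471.2 -27.1  29.3] gap 1.1 top@h [471.9 -27.1  37. ] side@h [469.4 -19.8  37. ]
p4 [515.4 -75.4  29. ] gap 1.1 top@h [515.8 -75.1  37. ] side@h [513.2 -67.4  37. ]
p5 [ 457.1 -106.1   31.3] gap 0.9 top@h [ 457.7 -105.7   37. ] side@h [ 455.9 -100.1   37. ]
stub [516.8 238.2 117.4] gap 1.9 top@h [517.5 236.9 123. ] side@h [514.4 241.7 123. ]
cap [ 473.6 -327.5   28.7] gap 0.0 top@h [ 473.5 -328.7   24. ] side@h [ 474.3 -334.1   24. ]
[65.33603693 64.28235449 65.04306561 65.69025772]
stand c [555.5 261.3  60. ]
stand c [537.4 187.5  60. ]
stand c [479.6 204.4  60. ]
stand c [494.7 275.9  60. ]
stand side c [553.8 262.4  60. ]
stand side c [525.7 210.7  60. ]
stand side c [475.8 223.2  60. ]
stand side c [496.9 265.1  60. ]
plate c [568.  62.  15.]
plate c [ 532.2 -143.8   15. ]
plate c [ 425.7 -124.9   15. ]
plate c [461.8  78.4  15. ]
```

>>> move_arm --commands '[[[0.45, 4.7, -0.4], [0, 0, 0], 1], [[0.45, 4.7, -0.4], [0, 0, 0], 1], [[0.45, 4.7, -0.4], [0, 0, 0], 1], [[0.45, 4.7, -0.4], [0, 0, 0], 1], [[0.45, 4.7, -0.4], [0, 0, 0], 1], [[0.45, 4.7, -0.4], [0, 0, 0], 1], [[0.45, 4.7, -0.4], [0, 0, 0], 1], [[0.45, 4.7, -0.4], [0, 0, 0], 1], [[0.45, 4.7, -0.4], [0, 0, 0], 1], [[0.45, 4.7, -0.4], [0, 0, 0], 1]]'

```text
t: 1.1
eef_pos: [499.1, 42.7, 174.4]
tcp_rot: [-3.142, 0.0, 0.814]
ft_force: [1.4, -1.1, 0.2]
opening: 1.001
grip_force: 0.0
```

>>> move_arm --commands '[[[0.45, 4.7, -0.4], [0, 0, 0], 1], [[0.45, 4.7, -0.4], [0, 0, 0], 1], [[0.45, 4.7, -0.4], [0, 0, 0], 1], [[0.4, 4.0, -0.4], [0, 0, 0], 1], [[0.0, 1.5, 0], [0, 0, 0], 1], [[0, 0, 0], [0, 0, 0], 1], [[0, 0, 0], [0, 0, 0], 1]]'

```text
t: 1.8
eef_pos: [516.6, 236.0, 158.5]
tcp_rot: [-3.142, 0.001, 0.814]
ft_force: [0.4, 0.0, 0.2]
opening: 0.997
grip_force: 0.0
```

```bash
python3 - <<'E'
from cell import *
import cv2, numpy as np
s=state(); print(s["t"],s["eef_pos"].round(1),s["tcp_rot"].round(4),s["ft_force"].round(1))
t=read_camera("top"); u=read_camera("side")
cv2.imwrite("pics/t1.png",t); cv2.imwrite("pics/s1.png",u)
a=cv2.resize(t[170:270,70:170],(400,400),interpolation=cv2.INTER_CUBIC)
b=cv2.resize(u[210:310,205:305],(400,400),interpolation=cv2.INTER_CUBIC)
cv2.imwrite("pics/z3.png",np.hstack([a,b]))
E
```

```text
1.8 [516.6 236.  158.5] [-3.1415e+00  7.0000e-04  8.1400e-01] [0.4 0.  0.2]
```

View pics/z3.png

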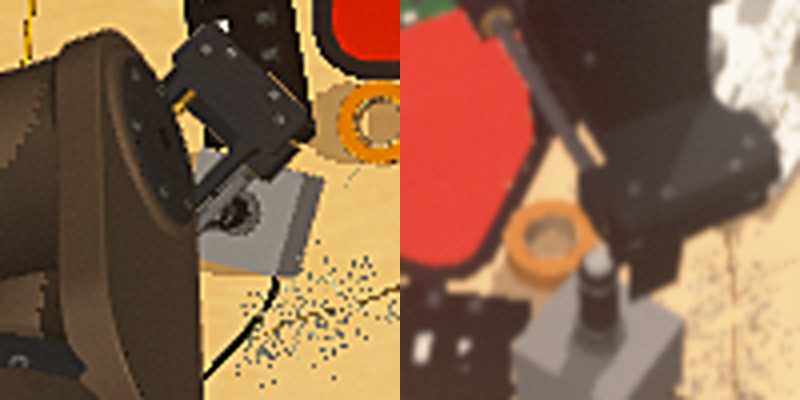

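```bash
python3 - <<'E'
from geo import *
d=np.array([.727,-.687,0]);c=np.array([516.6,236,158.5])
for k in(-60,-47.5,0,47.5,60): print(k,proj("side",c+k*d).round(1),((proj("side",c+k*d)-[205,210])*4+[400,0]).round(0), ((proj("top",c+k*d)-[70,170])*4).round(0))
E
```

```text
-60 [269.5 285.9] [658. 304.] [113. 288.]
-47.5 [266.1 280.5] [645. 282.] [129. 271.]
0 [254.2 261.1] [597. 204.] [192. 207.]
47.5 [243.3 243.4] [553. 133.] [254. 144.]
60 [240.6 238.9] [542. 116.] [271. 128.]
```

>>> move_arm --commands '[[[0.05, 0.15, -3.0], [0, 0, 0], 1], [[0, 0, -3.0], [0, 0, 0], 0.6], [[0, 0, -2.25], [0, 0, 0], 0.5], [[0, 0, 0], [0, 0, 0], 0.35], [[0, 0, 0], [0, 0, 0], 0.28], [[0, 0, 0], [0, 0, 0], 0.24], [[0, 0, 0], [0, 0, 0], 0.24]]'

```text
t: 2.6
eef_pos: [517.9, 238.2, 77.5]
tcp_rot: [3.141, -0.002, 0.814]
ft_force: [0.2, 0.5, 0.6]
opening: 0.555
grip_force: 0.0
```

>>> move_arm --commands '[[[0, 0, 0], [0, 0, 0], 0], [[0, 0, 0], [0, 0, 0], 0], [[0, 0, 0], [0, 0, 0], 0]]'

```text
t: 2.9
eef_pos: [517.4, 238.4, 76.4]
tcp_rot: [3.141, -0.0, 0.814]
ft_force: [0.0, -0.1, -0.9]
opening: 0.3
grip_force: 0.0
```

>>> move_arm --commands '[[[0, 0, 0], [0, 0, 0], 0], [[0, 0, 0], [0, 0, 0], 0], [[0, 0, 0], [0, 0, 0], 0], [[0, 0, 0], [0, 0, 0], 0], [[0, 0, 0], [0, 0, 0], 0]]'

```text
t: 3.4
eef_pos: [517.3, 238.3, 76.2]
tcp_rot: [3.142, -0.0, 0.814]
ft_force: [0.1, 0.1, 2.1]
opening: 0.202
grip_force: 30.0
```

```bash
python3 -c "
from cell import state
s=state();print({k:(v.round(3).tolist() if hasattr(v,'round') and hasattr(v,'shape') else v) for k,v in s.items()})"
```

```text
{'t': 3.4, 'joints': [0.316, 0.589, 1.829, -0.0, 0.723, 1.073], 'qvel': [-0.002, -0.002, 0.0, 0.001, -0.0, 0.0], 'tau': [-0.359, -58.866, -17.894, -0.05, -0.158, 0.003], 'eef_pos': [517.329, 238.348, 76.211], 'tcp_rot': [3.142, -0.0, 0.814], 'ft_force': [0.068, 0.137, 2.06], 'moment': [0.079, 0.06, -0.011], 'grip_force': 29.9986070394516, 'opening': 0.20164636276391124}
```

>>> move_arm --commands '[[[0, 0, 0.5], [0, 0, 0], 0], [[0, 0, 1.5], [0, 0, 0], 0], [[0, 0, 2.5], [0, 0, 0], 0], [[0, 0, 2.5], [0, 0, 0], 0], [[-0.5, -3.0, 0], [0, 0, 0], 0], [[-0.8, -4.6, 0], [0, 0, 0], 0], [[-0.8, -4.6, 0], [0, 0, 0], 0], [[-0.8, -4.6, 0], [0, 0, 0], 0], [[-0.3, -1.8, 0], [0, 0, 0], 0], [[0, 0, 0], [0, 0, 0], 0]]'

```text
t: 4.4
eef_pos: [485.1, 50.3, 146.5]
tcp_rot: [3.141, 0.0, 0.811]
ft_force: [0.7, 0.3, -1.4]
opening: 0.206
grip_force: 30.0
```

```bash
python3 - <<'E'
from cell import *
import cv2, numpy as np
F=[]
for i in range(2):
    s=state(); F.append(s["ft_force"])
    im=read_camera(("top","side")[i]); cv2.imwrite(f"pics/{'ts'[i]}2.png",im)
    if i==0: t=im
s=state();F.append(s["ft_force"])
print(s["eef_pos"].round(1),np.round(F,2).tolist(),s["moment"].round(3),s["opening"])
a=cv2.resize(t[180:280,150:250],(400,400),interpolation=cv2.INTER_CUBIC)
b=cv2.resize(im[150:290,230:370],(400,400),interpolation=cv2.INTER_CUBIC)
cv2.imwrite("pics/z4.png",np.hstack([a,b]))
E
```

```text
[485.5  52.3 146.4] [[0.72, 0.26, -1.43], [-0.19, -0.21, -1.16], [0.11, 0.35, -0.32]] [ 0.037 -0.001 -0.018] 0.2045576229366225
```

View pics/z4.png

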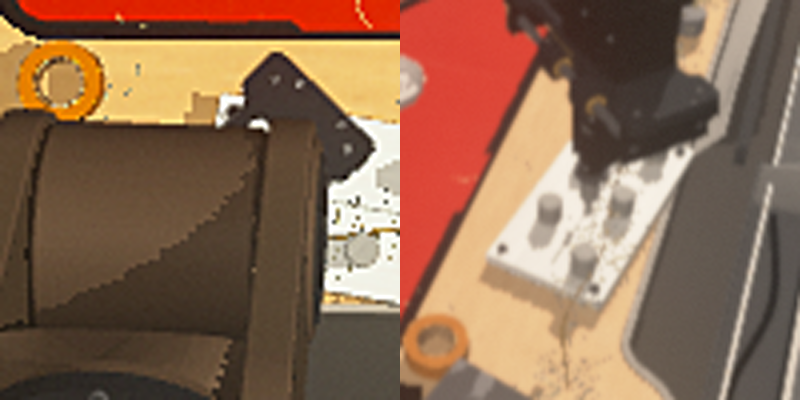

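```bash
python3 - <<'E'
from geo import *
for p in [(485.5,52.3,146.4),(485.5,52.3,82),(485.5,52,37),(485.5,52.3,224),(471,-27,37)]:
    p=np.array(p); print(p,((proj("side",p)-[230,150])*400/140+[400,0]).round(0),((proj("top",p)-[150,180])*4).round(0))
E
```

```text
[485.5  52.3 146.4] [590. 155.] [213. 226.]
[485.5  52.3  82. ] [584. 212.] [224. 226.]
[485.5  52.   37. ] [581. 249.] [231. 225.]
[485.5  52.3 224. ] [597.  78.] [198. 227.]
[471 -27  37] [621. 189.] [360. 250.]
```

The side view shows the gripper over pad 1 with the probe's shank below it at about (587,190) in the crop, matching the predicted tip at (584,212). I'll descend now.

>>> move_arm --commands '[[[0, 0, -2.5], [0, 0, 0], 0], [[0, 0, -1.3], [0, 0, 0], 0], [[0, 0, 0], [0, 0, 0], 0], [[0, 0, -0.3], [0, 0, 0], 0], [[0, 0, -0.3], [0, 0, 0], 0], [[0, 0, 0], [0, 0, 0], 0], [[0, 0, 0], [0, 0, 0], 0]]'

```text
t: 5.2
eef_pos: [485.7, 52.4, 102.6]
tcp_rot: [3.141, -0.001, 0.814]
ft_force: [-0.4, 0.7, 0.6]
opening: 0.206
grip_force: 30.0
```

>>> move_arm --commands '[[[0, 0, 0], [0, 0, 0], 0]]'

```text
t: 5.3
eef_pos: [485.6, 52.3, 102.6]
tcp_rot: [3.141, -0.001, 0.814]
ft_force: [0.6, 0.8, 0.9]
opening: 0.206
grip_force: 30.0
```

>>> move_arm --commands '[[[0, 0, 0], [0, 0, 0], 0]]'

```text
t: 5.4
eef_pos: [485.6, 52.3, 102.5]
tcp_rot: [3.141, -0.001, 0.814]
ft_force: [0.8, 0.5, 1.4]
opening: 0.208
grip_force: 30.0
```

>>> move_arm --commands '[[[0, 0, -0.05], [0, 0, 0], 0], [[0, 0, 0], [0, 0, 0], 0]]'

```text
t: 5.6
eef_pos: [485.5, 52.3, 101.8]
tcp_rot: [3.141, -0.0, 0.814]
ft_force: [2.0, 1.6, 2.3]
opening: 0.208
grip_force: 30.0
```

>>> move_arm --commands '[[[0, 0, 0], [0, 0, 0], 0]]'

```text
t: 5.7
eef_pos: [485.5, 52.2, 101.7]
tcp_rot: [3.141, -0.0, 0.814]
ft_force: [1.7, 0.6, 0.9]
opening: 0.202
grip_force: 30.0
```

>>> move_arm --commands '[[[0, 0, 0], [0, 0, 0], 0]]'

```text
t: 5.8
eef_pos: [485.5, 52.3, 101.7]
tcp_rot: [3.141, -0.0, 0.814]
ft_force: [0.4, 0.2, 1.8]
opening: 0.203
grip_force: 30.0
```

>>> move_arm --commands '[[[0, 0, 0], [0, 0, 0], 0]]'

```text
t: 5.9
eef_pos: [485.5, 52.3, 101.7]
tcp_rot: [3.141, -0.0, 0.814]
ft_force: [1.6, 0.7, 2.2]
opening: 0.207
grip_force: 30.0
```

>>> move_arm --commands '[[[0, 0, 2.0], [0, 0, 0], 0], [[2.2, -2.45, 0], [0, 0, 0], 0], [[2.15, -2.4, 0], [0, 0, 0], 0], [[0, 0, -1.0], [0, 0, 0], 0], [[0, 0, -0.6], [0, 0, 0], 0], [[0, 0, -0.35], [0, 0, 0], 0], [[0, 0, 0], [0, 0, 0], 0], [[0, 0, 0], [0, 0, 0], 0]]'

```text
t: 6.7
eef_pos: [528.5, 4.3, 102.2]
tcp_rot: [-3.141, 0.0, 0.815]
ft_force: [-0.3, -0.6, -1.0]
opening: 0.205
grip_force: 30.0
```

>>> move_arm --commands '[[[0, 0, 0], [0, 0, 0], 0]]'

```text
t: 6.8
eef_pos: [528.8, 4.2, 102.4]
tcp_rot: [3.141, -0.0, 0.814]
ft_force: [0.7, -0.3, -1.4]
opening: 0.207
grip_force: 30.0
```

>>> move_arm --commands '[[[0, 0, 0], [0, 0, 0], 0]]'

```text
t: 6.9
eef_pos: [528.9, 4.0, 102.4]
tcp_rot: [3.141, -0.0, 0.814]
ft_force: [-0.0, -0.4, -1.4]
opening: 0.203
grip_force: 30.0
```

>>> move_arm --commands '[[[0, 0, 0], [0, 0, 0], 0]]'

```text
t: 7.0
eef_pos: [528.9, 3.9, 102.4]
tcp_rot: [3.141, -0.0, 0.814]
ft_force: [0.4, -0.2, -1.3]
opening: 0.205
grip_force: 30.0
```

>>> move_arm --commands '[[[0, 0, -0.2], [0, 0, 0], 0], [[0, 0, -0.14], [0, 0, 0], 0], [[0, 0, 0], [0, 0, 0], 0], [[0, 0, 0], [0, 0, 0], 0]]'

```text
t: 7.4
eef_pos: [529.0, 3.7, 98.9]
tcp_rot: [3.141, -0.0, 0.814]
ft_force: [-0.7, 0.6, 2.5]
opening: 0.206
grip_force: 30.0
```

>>> move_arm --commands '[[[0, 0, 0], [0, 0, 0], 0]]'

```text
t: 7.5
eef_pos: [529.0, 3.8, 98.9]
tcp_rot: [3.141, -0.0, 0.814]
ft_force: [0.8, -0.1, 2.0]
opening: 0.205
grip_force: 30.0
```

>>> move_arm --commands '[[[0, 0, 0], [0, 0, 0], 0]]'

```text
t: 7.6
eef_pos: [528.9, 3.8, 98.9]
tcp_rot: [3.141, -0.0, 0.814]
ft_force: [1.0, -0.1, 2.1]
opening: 0.205
grip_force: 30.0
```

>>> move_arm --commands '[[[0, 0, 0], [0, 0, 0], 0]]'

```text
t: 7.7
eef_pos: [528.9, 3.8, 98.8]
tcp_rot: [3.141, -0.0, 0.814]
ft_force: [0.6, -0.2, 1.4]
opening: 0.204
grip_force: 30.0
```

>>> move_arm --commands '[[[0, 0, 2.0], [0, 0, 0], 0], [[-2.85, -1.5, 0], [0, 0, 0], 0], [[-2.85, -1.5, 0], [0, 0, 0], 0], [[0, 0, -1.2], [0, 0, 0], 0], [[0, 0, -0.4], [0, 0, 0], 0], [[0, 0, -0.3], [0, 0, 0], 0], [[0, 0, -0.1], [0, 0, 0], 0], [[0, 0, 0], [0, 0, 0], 0], [[0, 0, 0], [0, 0, 0], 0]]'

```text
t: 8.6
eef_pos: [472.0, -26.1, 98.9]
tcp_rot: [3.141, 0.0, 0.814]
ft_force: [-1.5, 0.3, 2.7]
opening: 0.205
grip_force: 30.0
```

>>> move_arm --commands '[[[0, 0, 0], [0, 0, 0], 0], [[0, 0, 0], [0, 0, 0], 0]]'

```text
t: 8.8
eef_pos: [471.9, -26.2, 98.9]
tcp_rot: [3.141, -0.0, 0.814]
ft_force: [-0.4, -0.0, 1.3]
opening: 0.206
grip_force: 30.0
```

>>> move_arm --commands '[[[0, 0, 0], [0, 0, 0], 0]]'

```text
t: 8.9
eef_pos: [471.9, -26.2, 98.9]
tcp_rot: [3.141, -0.0, 0.814]
ft_force: [-0.2, -1.2, 1.8]
opening: 0.204
grip_force: 30.0
```

>>> move_arm --commands '[[[0, 0, 2.0], [0, 0, 0], 0], [[2.2, -2.45, 0], [0, 0, 0], 0], [[2.2, -2.45, 0], [0, 0, 0], 0], [[0, 0, -1.2], [0, 0, 0], 0], [[0, 0, -0.4], [0, 0, 0], 0], [[0, 0, -0.3], [0, 0, 0], 0], [[0, 0, -0.1], [0, 0, 0], 0], [[0, 0, 0], [0, 0, 0], 0], [[0, 0, 0], [0, 0, 0], 0]]'

```text
t: 9.8
eef_pos: [515.7, -74.9, 99.1]
tcp_rot: [3.142, -0.0, 0.814]
ft_force: [-0.8, 1.0, 2.2]
opening: 0.209
grip_force: 30.0
```

>>> move_arm --commands '[[[0, 0, 0], [0, 0, 0], 0], [[0, 0, 0], [0, 0, 0], 0]]'

```text
t: 10.0
eef_pos: [515.8, -75.0, 98.9]
tcp_rot: [3.141, -0.0, 0.814]
ft_force: [0.2, 0.4, 2.3]
opening: 0.204
grip_force: 30.0
```

>>> move_arm --commands '[[[0, 0, 0], [0, 0, 0], 0]]'

```text
t: 10.1
eef_pos: [515.9, -75.1, 98.9]
tcp_rot: [3.141, -0.0, 0.814]
ft_force: [-0.4, 0.9, 2.3]
opening: 0.21
grip_force: 30.0
```

>>> move_arm --commands '[[[0, 0, 2.0], [0, 0, 0], 0], [[-2.9, -1.5, 0], [0, 0, 0], 0], [[-2.9, -1.5, 0], [0, 0, 0], 0], [[0, 0, -1.2], [0, 0, 0], 0], [[0, 0, -0.4], [0, 0, 0], 0], [[0, 0, -0.3], [0, 0, 0], 0], [[0, 0, -0.1], [0, 0, 0], 0], [[0, 0, 0], [0, 0, 0], 0], [[0, 0, 0], [0, 0, 0], 0]]'

```text
t: 11.0
eef_pos: [458.2, -105.2, 99.0]
tcp_rot: [3.141, -0.0, 0.814]
ft_force: [-0.3, -1.5, 2.2]
opening: 0.206
grip_force: 30.0
```

>>> move_arm --commands '[[[0, 0, 0], [0, 0, 0], 0], [[0, 0, 0], [0, 0, 0], 0]]'

```text
t: 11.2
eef_pos: [458.1, -105.2, 98.9]
tcp_rot: [3.141, -0.0, 0.814]
ft_force: [-1.1, -1.8, 2.0]
opening: 0.202
grip_force: 30.0
```

>>> move_arm --commands '[[[0, 0, 0], [0, 0, 0], 0]]'

```text
t: 11.3
eef_pos: [458.0, -105.2, 98.9]
tcp_rot: [3.141, -0.0, 0.814]
ft_force: [0.1, 0.4, 1.7]
opening: 0.204
grip_force: 30.0
```

>>> move_arm --commands '[[[0, 0, 2.0], [0, 0, 0], 0], [[0, 0, 2.74], [0, 0, 0], 0], [[0.7, 4.2, 0], [0, 0, 0], 0], [[0.8, 4.5, 0], [0, 0, 0], 0], [[0.8, 4.5, 0], [0, 0, 0], 0], [[0.8, 4.5, 0], [0, 0, 0], 0], [[0.8, 4.5, 0], [0, 0, 0], 0], [[0.8, 4.5, 0], [0, 0, 0], 0], [[0.8, 4.5, 0], [0, 0, 0], 0], [[0.45, 3.15, 0], [0, 0, 0], 0]]'

```text
t: 12.3
eef_pos: [517.2, 241.1, 145.9]
tcp_rot: [-3.141, -0.0, 0.815]
ft_force: [0.6, -0.9, -1.3]
opening: 0.203
grip_force: 30.0
```

>>> move_arm --commands '[[[0, 0, 0], [0, 0, 0], 0], [[0, 0, 0], [0, 0, 0], 0], [[0, 0, 0], [0, 0, 0], 0], [[0, 0, 0], [0, 0, 0], 0]]'

```text
t: 12.7
eef_pos: [517.3, 237.2, 146.2]
tcp_rot: [3.142, 0.0, 0.812]
ft_force: [0.0, -0.2, -0.6]
opening: 0.203
grip_force: 30.0
```

>>> move_arm --commands '[[[0, 0, 0], [0, 0, 0], 0], [[0, 0, -1.5], [0, 0, 0], 0], [[0, 0, 0], [0, 0, 0], 0]]'

```text
t: 13.0
eef_pos: [516.8, 237.5, 130.1]
tcp_rot: [-3.141, 0.002, 0.813]
ft_force: [-0.7, 0.1, -1.8]
opening: 0.204
grip_force: 30.0
```

>>> move_arm --commands '[[[0, 0, -1.0], [0, 0, 0], 0], [[0, 0, -1.0], [0, 0, 0], 0], [[0, 0, -1.0], [0, 0, 0], 0], [[0, 0, 0], [0, 0, 0], 0]]'

```text
t: 13.4
eef_pos: [516.7, 238.0, 99.6]
tcp_rot: [-3.141, 0.002, 0.814]
ft_force: [-0.9, 0.2, -2.1]
opening: 0.204
grip_force: 30.0
```

>>> move_arm --commands '[[[0, 0, -0.8], [0, 0, 0], 0], [[0, 0, -0.8], [0, 0, 0], 0], [[0, 0, -0.6], [0, 0, 0], 0], [[0, 0, -0.2], [0, 0, 0], 0], [[0, 0, 0], [0, 0, 0], 0], [[0, 0, -0.1], [0, 0, 0], 0], [[0, 0, 0], [0, 0, 0], 0], [[0, 0, 0], [0, 0, 0], 0]]'

```text
t: 14.2
eef_pos: [517.4, 238.3, 76.4]
tcp_rot: [3.141, -0.0, 0.814]
ft_force: [0.7, -0.0, -1.0]
opening: 0.211
grip_force: 30.0
```

>>> move_arm --commands '[[[0, 0, 0], [0, 0, 0], 0], [[0, 0, 0], [0, 0, 0], 0]]'

```text
t: 14.4
eef_pos: [517.4, 238.3, 76.3]
tcp_rot: [3.141, -0.0, 0.814]
ft_force: [-0.8, -0.2, -0.9]
opening: 0.201
grip_force: 30.0
```

>>> move_arm --commands '[[[0, 0, 0], [0, 0, 0], 0.3], [[0, 0, 0], [0, 0, 0], 0.45], [[0, 0, 0], [0, 0, 0], 0.6], [[0, 0, 0], [0, 0, 0], 0.6], [[0, 0, 0], [0, 0, 0], 0.6], [[0, 0, 2.0], [0, 0, 0], 0.6], [[0, 0, 3.0], [0, 0, 0], 0.6], [[0, 0, 3.5], [0, 0, 0], 0.6]]'

```text
t: 15.2
eef_pos: [516.9, 238.1, 161.4]
tcp_rot: [-3.141, 0.002, 0.814]
ft_force: [0.1, 0.5, -0.7]
opening: 0.601
grip_force: 0.0
```

```bash
python3 - <<'E'
from geo import *
import cv2
from scipy.optimize import least_squares
t=cv2.imread("pics/top0.png")
f=8
def hough(p,D,z):
    x0,y0=int(p[0])-16,int(p[1])-16
    g=cv2.cvtColor(t[y0:y0+33,x0:x0+33],cv2.COLOR_BGR2GRAY)
    g=cv2.GaussianBlur(cv2.resize(g,None,fx=f,fy=f,interpolation=cv2.INTER_CUBIC),(0,0),3)
    r=D/2*450.9/(1142-z)*f
    c=cv2.HoughCircles(g,cv2.HOUGH_GRADIENT_ALT if 0 else cv2.HOUGH_GRADIENT,1,4,param1=40,param2=8,minRadius=int(r*.88),maxRadius=int(r*1.12)+1)
    q=np.array([(x+.5)/f-.5+[x0,y0][0] if 0 else 0 for x in []])
    out=[]
    for x,y,rr in (c[0][:4] if c is not None else []):
        u,v=(x+.5)/f-.5+x0,(y+.5)/f-.5+y0
        out.append((round(u,2),round(v,2),round(rr/r,2),plane("top",(u,v),z).round(1)[:2].tolist()))
    return out
pts=[(207.9,236.4),(228.1,218.6),(240.1,242.1),(259.9,224.1),(272.4,248.1)]
for i,p in enumerate(pts): print("p",i+1,hough(p,22,40 if i==0 else 37))
print("cap",hough((362.2,241.8),36,24))
P=np.array([plane("top",p,40 if i==0 else 37)[:2] for i,p in enumerate(pts)])
M=np.array([[(-1)**(k+1)*26.25,(2-k)*40] for k in range(5)],float)
def mod(q): c,s=np.cos(q[2]),np.sin(q[2]);return M@np.array([[c,s],[-s,c]])+q[:2]
r=least_squares(lambda q:(mod(q)-P).ravel(),[493,-31,-.17]); print(r.x.round(3),mod(r.x).round(1).tolist(),(P-mod(r.x)).round(1).tolist())
print("lip", plane("top",(361,262),0).round(0),plane("top",(361,255),0).round(0))
E
```

```text
p 1 [(np.float32(208.0), np.float32(236.38), np.float32(1.06), [485.5, 50.9]), (np.float32(207.25), np.float32(236.38), np.float32(0.9), [485.5, 52.7]), (np.float32(201.62), np.float32(242.5), np.float32(0.94), [470.7, 66.1]), (np.float32(201.62), np.float32(243.38), np.float32(1.12), [468.5, 66.1])]
p 2 [(np.float32(227.88), np.float32(218.25), np.float32(1.05), [529.8, 3.2]), (np.float32(227.62), np.float32(217.62), np.float32(0.91), [531.3, 3.9]), (np.float32(227.12), np.float32(217.88), np.float32(0.94), [530.7, 5.1]), (np.float32(228.75), np.float32(218.38), np.float32(0.94), [529.5, 1.1])]
p 3 [(np.float32(240.0), np.float32(242.0), np.float32(1.03), [472.2, -26.8]), (np.float32(239.5), np.float32(241.75), np.float32(1.13), [472.8, -25.6]), (np.float32(240.0), np.float32(242.5), np.float32(0.94), [471.0, -26.8]), (np.float32(240.62), np.float32(241.62), np.float32(1.13), [473.1, -28.3])]
p 4 [(np.float32(259.88), np.float32(224.0), np.float32(1.0), [516.1, -75.1]), (np.float32(260.62), np.float32(224.0), np.float32(0.88), [516.1, -76.9]), (np.float32(260.25), np.float32(224.5),
[... 262 characters left out ...]
.4]), (np.float32(273.12), np.float32(247.38), np.float32(0.94), [459.5, -107.5]), (np.float32(271.5), np.float32(247.75), np.float32(0.97), [458.6, -103.6])]
cap [(np.float32(362.75), np.float32(242.12), np.float32(1.03), [472.8, -330.1]), (np.float32(362.25), np.float32(242.38), np.float32(0.99), [472.2, -328.9]), (np.float32(363.38), np.float32(242.25), np.float32(1.11), [472.5, -331.7]), (np.float32(360.62), np.float32(241.88), np.float32(1.07), [473.4, -324.9])]
[ 4.97138e+02 -3.17340e+01 -1.74000e-01] [[485.1, 51.6], [529.9, 3.1], [471.3, -27.2], [516.1, -75.7], [457.5, -106.0]] [[0.3, -0.4], [-1.0, -0.5], [0.6, 0.1], [-0.2, 0.5], [0.3, 0.2]]
lip [ 423. -331.    0.] [ 440. -331.    0.]
```

>>> move_arm --commands '[[[0, -4.7, 0], [0, 0, -4], 0.6], [[0, -4.7, 0], [0, 0, -4], 0.6], [[-0.4, -4.7, 0], [0, 0, -4], 0.6], [[-0.5, -4.7, 0], [0, 0, -4], 0.6], [[-0.5, -4.7, 0], [0, 0, -4], 0.6], [[-0.5, -4.7, 0], [0, 0, -4], 0.6], [[-0.5, -4.7, 0], [0, 0, -4], 0.6], [[-0.5, -4.7, 0], [0, 0, -4], 0.6], [[-0.5, -4.7, 0], [0, 0, -4], 0.6], [[-0.5, -4.7, 0], [0, 0, -4], 0.6]]'

```text
t: 16.2
eef_pos: [477.8, -233.7, 161.3]
tcp_rot: [3.141, -0.0, 0.113]
ft_force: [0.3, 0.1, -0.4]
opening: 0.6
grip_force: 0.0
```

>>> move_arm --commands '[[[-0.2, -4.5, -2], [0, 0, -3.3], 0.7], [[-0.35, -4.5, -2], [0, 0, -3.3], 0.7], [[0, -0.78, -1], [0, 0, 0], 0.7], [[0, 0, 0], [0, 0, 0], 0.7], [[0, 0, 0], [0, 0, 0], 0.7], [[0, 0, 0], [0, 0, 0], 0.7]]'

```text
t: 16.8
eef_pos: [473.3, -328.3, 112.0]
tcp_rot: [3.141, -0.001, 0.002]
ft_force: [-0.3, 0.6, -0.3]
opening: 0.699
grip_force: 0.0
```

```bash
python3 - <<'E'
from cell import *
import cv2, numpy as np
from geo import proj
s=state(); c=s["eef_pos"];print(s["t"],c.round(1),s["tcp_rot"].round(4))
t=read_camera("top"); u=read_camera("side")
cv2.imwrite("pics/t5.png",t); cv2.imwrite("pics/s5.png",u)
R=lambda im,x,y,w:cv2.resize(im[y:y+w,x:x+w],(400,300) if 0 else (300,300),interpolation=cv2.INTER_CUBIC)
cv2.imwrite("pics/z5.png",np.vstack([np.hstack([R(t,90,185,75),R(u,225,250,75)]),np.hstack([R(t,310,180,100),R(u,290,80,100)])]))
for q in (c,c+[0,33,0],c-[0,33,0]): print(proj("side",q).round(1),((proj("side",q)-[290,80])*3+[300,300]).round(0))
E
```

```text
16.8 [ 473.3 -328.3  112. ] [ 3.1411e+00 -7.0000e-04  2.3000e-03]
[334.3 128.4] [433. 445.]
[332.  134.3] [426. 463.]
[336.5 122.7] [439. 428.]
```

View pics/z5.png

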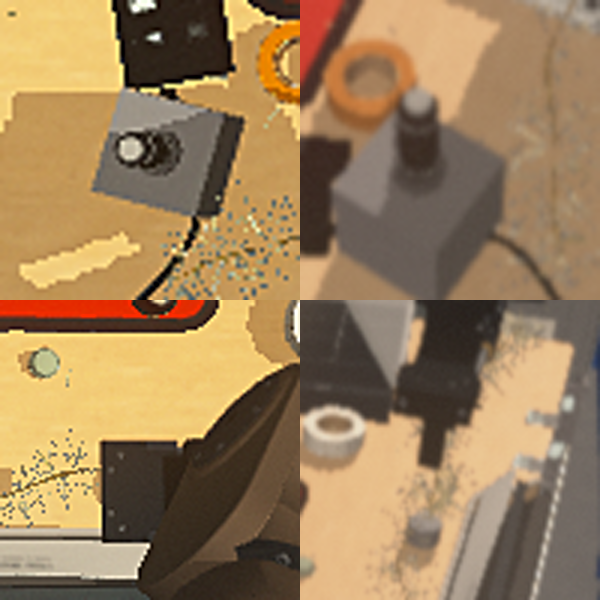

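The probe stands home in the stand. The fingers sit above the cap, which is at crop (423,530). I'll descend.

>>> move_arm --commands '[[[0, 0, -3], [0, 0, 0], 0.7], [[0, 0, -3], [0, 0, 0], 0.7], [[0, 0, -2.5], [0, 0, 0], 0.7], [[0, 0, -1.5], [0, 0, 0], 0.7], [[0, 0, -0.3], [0, 0, 0], 0.7], [[0, 0, 0], [0, 0, 0], 0.7], [[0, 0, 0], [0, 0, 0], 0.7]]'

```text
t: 17.6
eef_pos: [473.4, -329.6, 9.3]
tcp_rot: [3.14, -0.001, 0.001]
ft_force: [0.4, -0.2, -0.2]
opening: 0.702
grip_force: 0.0
```

>>> move_arm --commands '[[[0, 0, 0], [0, 0, 0], 0.45], [[0, 0, 0], [0, 0, 0], 0.4], [[0, 0, 0], [0, 0, 0], 0.38], [[0, 0, 0], [0, 0, 0], 0.36], [[0, 0, 0], [0, 0, 0], 0.36], [[0, 0, 0], [0, 0, 0], 0.36]]'

```text
t: 18.2
eef_pos: [472.8, -329.5, 8.2]
tcp_rot: [3.142, 0.0, 0.0]
ft_force: [0.6, 0.3, 1.8]
opening: 0.367
grip_force: 5.4
```

>>> move_arm --commands '[[[0, 0, 0], [0, 0, 0], 0], [[0, 0, 0], [0, 0, 0], 0], [[0, 0, 0.5], [0, 0, 0], 0], [[1.0, 0, 0.5], [0, 0, 0], 0], [[3.0, 0, 0], [0, 0, 0], 0], [[1.0, 0, 0], [0, 0, 0], 0], [[0, 0, 0], [0, 0, 0], 0], [[0, 0, -0.6], [0, 0, 0], 0], [[0, 0, -0.4], [0, 0, 0], 0], [[0, 0, 0], [0, 0, 0], 0]]'

```text
t: 19.2
eef_pos: [521.9, -329.4, 7.6]
tcp_rot: [-3.141, 0.001, 0.0]
ft_force: [0.1, 0.9, -1.9]
opening: 0.356
grip_force: 30.0
```

>>> move_arm --commands '[[[0, 0, 0], [0, 0, 0], 0], [[0, 0, 0], [0, 0, 0], 0.4], [[0, 0, 0], [0, 0, 0], 0.5], [[0, 0, 0], [0, 0, 0], 0.6], [[0, 0, 0], [0, 0, 0], 0.6], [[0, 0, 1.5], [0, 0, 0], 0.6], [[0, 0, 2.0], [0, 0, 0], 0.6], [[0, 0, 0], [0, 0, 8.0], 0.6], [[0, 0, 0], [0, 0, 8.0], 0.6], [[0, 0, 0], [0, 0, 8.0], 0.6]]'

```text
t: 20.2
eef_pos: [523.1, -329.7, 44.6]
tcp_rot: [3.14, -0.001, 0.425]
ft_force: [0.4, -1.0, -0.5]
opening: 0.598
grip_force: 0.0
```

>>> move_arm --commands '[[[0, 0, 0], [0, 0, 8.0], 0.6], [[0, 0, 0], [0, 0, 8.0], 0.6], [[0, 0, 0], [0, 0, 8.0], 0.6], [[0, 0, 0], [0, 0, 8.0], 0.6], [[0, 0, 0], [0, 0, 8.0], 0.6], [[0, 0, 0], [0, 0, 8.0], 0.6], [[0, 0, 0], [0, 0, 8.0], 0.6], [[0, 0, 0], [0, 0, 8.0], 0.6], [[0, 0, 0], [0, 0, 2.0], 0.6], [[0, 0, 0], [0, 0, 0], 0.6]]'

```text
t: 21.2
eef_pos: [523.1, -329.6, 44.2]
tcp_rot: [3.141, 0.001, 1.572]
ft_force: [-0.3, -0.3, -0.2]
opening: 0.601
grip_force: 0.0
```

>>> move_arm --commands '[[[0, 0, 0], [0, 0, 0], 0.6], [[0, 0, -2.0], [0, 0, 0], 0.6], [[0, 0, -1.3], [0, 0, 0], 0.6], [[0, 0, -0.2], [0, 0, 0], 0.6], [[0, 0, 0], [0, 0, 0], 0.5], [[0, 0, 0], [0, 0, 0], 0.42], [[0, 0, 0], [0, 0, 0], 0.38], [[0, 0, 0], [0, 0, 0], 0.36], [[0, 0, 0], [0, 0, 0], 0.3], [[0, 0, 0], [0, 0, 0], 0]]'

```text
t: 22.2
eef_pos: [523.0, -329.6, 8.6]
tcp_rot: [3.141, 0.0, 1.571]
ft_force: [-0.9, -0.0, 4.3]
opening: 0.346
grip_force: 30.0
```

>>> move_arm --commands '[[[0, 0, 0], [0, 0, 0], 0], [[0, 0, 0], [0, 0, 0], 0]]'

```text
t: 22.4
eef_pos: [522.9, -329.6, 8.5]
tcp_rot: [3.141, 0.0, 1.571]
ft_force: [-1.2, 0.1, 5.8]
opening: 0.348
grip_force: 30.0
```

```bash
python3 - <<'E'
from cell import *
import cv2
s=state(); print(s["t"],s["eef_pos"].round(2),s["tcp_rot"].round(4),s["ft_force"].round(1),s["opening"])
cv2.imwrite("pics/s6.png",read_camera("side"))
E
```

```text
22.4 [ 522.94 -329.6     8.54] [3.1411e+00 3.0000e-04 1.5712e+00] [-1.2  0.1  5.8] 0.34760083552241244
```

>>> move_arm --commands '[[[0, 0, 1.0], [0, 0, 0], 0], [[0, 0, 3.0], [0, 0, 0], 0], [[0, 0, 4.0], [0, 0, 0], 0], [[-0.4, 4.3, 0], [0, 0, 0], 0], [[-0.4, 4.3, 0], [0, 0, 0], 0], [[-0.4, 4.3, 0], [0, 0, 0], 0], [[-0.4, 4.3, 0], [0, 0, 0], 0], [[-0.4, 4.3, 0], [0, 0, 0], 0], [[-0.4, 4.3, 0], [0, 0, 0], 0], [[-0.4, 4.3, 0], [0, 0, 0], 0]]'

```text
t: 23.45
eef_pos: [494.5, -26.9, 88.7]
tcp_rot: [3.141, 0.0, 1.571]
ft_force: [0.7, 0.2, -0.5]
opening: 0.341
grip_force: 30.0
```

>>> move_arm --commands '[[[-0.5, 4.3, 0], [0, 0, 0], 0], [[-0.46, 3.76, 0], [0, 0, 0], 0], [[0, 0, 0], [0, 0, 0], 0], [[0, 0, -1.5], [0, 0, 0], 0], [[0, 0, -1.5], [0, 0, 0], 0], [[0, 0, 0], [0, 0, 0], 0], [[0, 0, 0], [0, 0, 0], 0], [[0, 0, 0], [0, 0, 0], 0]]'

```text
t: 24.25
eef_pos: [485.6, 51.7, 58.8]
tcp_rot: [3.141, 0.0, 1.571]
ft_force: [0.2, -0.1, -0.5]
opening: 0.349
grip_force: 30.0
```

```bash
python3 - <<'E'
from cell import *
import cv2, numpy as np
from geo import proj
s=state(); c=s["eef_pos"];print(s["t"],c.round(1),s["tcp_rot"].round(4),s["ft_force"].round(1),s["opening"])
t=read_camera("top"); u=read_camera("side")
cv2.imwrite("pics/t7.png",t); cv2.imwrite("pics/s7.png",u)
R=lambda im,x,y,w:cv2.resize(im[y:y+w,x:x+w],(400,400),interpolation=cv2.INTER_CUBIC)
cv2.imwrite("pics/z7.png",np.hstack([R(t,165,195,80),R(u,255,190,80)]))
for q in (c+[0,0,-8],np.array([485.2,52.1,40])): print(((proj("side",q)-[255,190])*5+[400,0]).round(0),((proj("top",q)-[165,195])*5).round(0))
E
```

```text
24.25 [485.6  51.7  58.8] [3.1407 0.     1.5709] [ 0.2 -0.1 -0.5] 0.3487349178263527
[594. 216.] [211. 207.]
[593. 232.] [213. 207.]
```

View pics/z7.png

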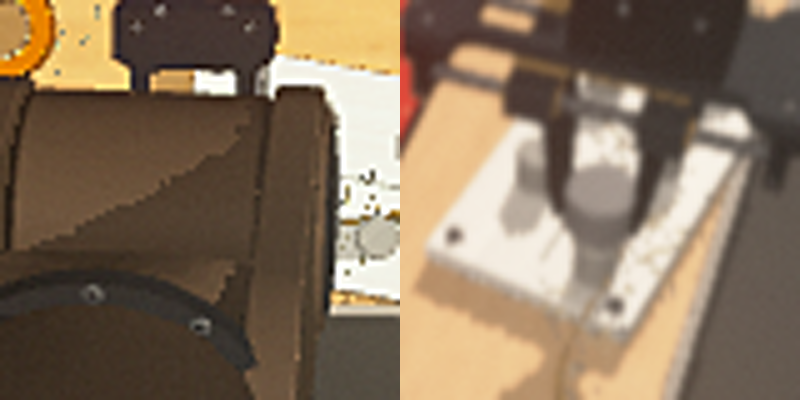

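Side view: the cap (column ~601) and pad 1 (~596 lower down) line up as the projections predict. I'll lower it while checking force.

>>> move_arm --commands '[[[0, 0, -0.6], [0, 0, 0], 0], [[0, 0, -0.3], [0, 0, 0], 0], [[0, 0, -0.1], [0, 0, 0], 0], [[0, 0, -0.1], [0, 0, 0], 0], [[0, 0, -0.1], [0, 0, 0], 0], [[0, 0, 0], [0, 0, 0], 0]]'

```text
t: 24.95
eef_pos: [485.2, 52.1, 46.1]
tcp_rot: [-3.142, -0.0, 1.571]
ft_force: [0.1, 1.7, -0.7]
opening: 0.347
grip_force: 30.0
```

>>> move_arm --commands '[[[0, 0, -0.1], [0, 0, 0], 0], [[0, 0, -0.1], [0, 0, 0], 0], [[0, 0, 0], [0, 0, 0], 0]]'

```text
t: 25.25
eef_pos: [485.2, 52.2, 44.1]
tcp_rot: [3.141, -0.0, 1.571]
ft_force: [0.1, 2.1, -0.0]
opening: 0.347
grip_force: 30.0
```

It has engaged, with a slight side force towards +y. I'll nudge +y and continue.

>>> move_arm --commands '[[[0, 0.08, 0], [0, 0, 0], 0], [[0, 0, -0.2], [0, 0, 0], 0], [[0, 0, -0.2], [0, 0, 0], 0], [[0, 0, -0.1], [0, 0, 0], 0], [[0, 0, 0], [0, 0, 0], 0], [[0, 0, 0], [0, 0, 0], 0]]'

```text
t: 25.85
eef_pos: [485.2, 52.9, 39.1]
tcp_rot: [-3.142, -0.0, 1.571]
ft_force: [0.6, -0.5, -1.7]
opening: 0.349
grip_force: 30.0
```

>>> move_arm --commands '[[[0, 0, -0.05], [0, 0, 0], 0], [[0, 0, 0], [0, 0, 0], 0]]'

```text
t: 26.05
eef_pos: [485.2, 52.9, 38.7]
tcp_rot: [3.141, 0.0, 1.571]
ft_force: [-1.1, 0.2, -1.1]
opening: 0.347
grip_force: 30.0
```

>>> move_arm --commands '[[[0, 0, -0.05], [0, 0, 0], 0], [[0, 0, 0], [0, 0, 0], 0], [[0, 0, 0], [0, 0, 0], 0]]'

```text
t: 26.35
eef_pos: [485.3, 52.9, 38.5]
tcp_rot: [3.141, 0.0, 1.571]
ft_force: [-1.1, -0.4, 4.9]
opening: 0.347
grip_force: 30.0
```

>>> move_arm --commands '[[[0, 0, -0.03], [0, 0, 0], 0], [[0, 0, 0], [0, 0, 0], 0], [[0, 0, 0], [0, 0, 0], 0]]'

```text
t: 26.65
eef_pos: [485.3, 52.9, 38.4]
tcp_rot: [3.141, 0.0, 1.571]
ft_force: [-2.4, -0.3, 10.3]
opening: 0.349
grip_force: 30.0
```

>>> move_arm --commands '[[[0, 0, 0.03], [0, 0, 0], 0], [[0, 0, 0], [0, 0, 0], 0.4], [[0, 0, 0], [0, 0, 0], 0.45], [[0, 0, 0], [0, 0, 0], 0.5], [[0, 0, 0], [0, 0, 0], 0.55], [[0, 0, 0], [0, 0, 0], 0.55], [[0, 0, 1.0], [0, 0, 0], 0.55], [[0, 0, 3.0], [0, 0, 0], 0.55], [[0, 0, 4.0], [0, 0, 0], 0.55], [[0, -4.0, 2.0], [0, 0, 0], 0.55]]'

```text
t: 27.65
eef_pos: [485.9, 14.8, 141.4]
tcp_rot: [3.138, -0.0, 1.575]
ft_force: [0.6, -1.4, -0.3]
opening: 0.552
grip_force: 0.0
```

>>> move_arm --commands '[[[0, -4.5, 1.0], [0, 0, 0], 0.55], [[0, -4.5, 0], [0, 0, 0], 0.55], [[0, -4.5, 0], [0, 0, 0], 0.55], [[0, -4.5, 0], [0, 0, 0], 0.55], [[0, -4.5, 0], [0, 0, 0], 0.55], [[0, -4.5, 0], [0, 0, 0], 0.55], [[0, -4.5, 0], [0, 0, 0], 0.55], [[0, 0, 0], [0, 0, 0], 0.55], [[0, 0, 0], [0, 0, 0], 0.55], [[0, 0, 0], [0, 0, 0], 0.55]]'

```text
t: 28.65
eef_pos: [485.1, -301.1, 148.5]
tcp_rot: [-3.141, -0.0, 1.572]
ft_force: [-0.3, 0.1, -0.2]
opening: 0.554
grip_force: 0.0
```

```bash
python3 - <<'E'
from cell import *
import cv2, numpy as np
s=state(); print(s["t"],s["eef_pos"].round(1),s["ft_force"].round(1))
t=read_camera("top"); u=read_camera("side")
R=lambda im,x,y,w:cv2.resize(im[y:y+w,x:x+w],(400,400),interpolation=cv2.INTER_CUBIC)
cv2.imwrite("pics/z8.png",np.hstack([R(t,100,180,100+20),R(u,225,190,125)]))
E
```

```text
28.65 [ 485.1 -301.1  148.5] [-0.3  0.1 -0.2]
```

View pics/z8.png

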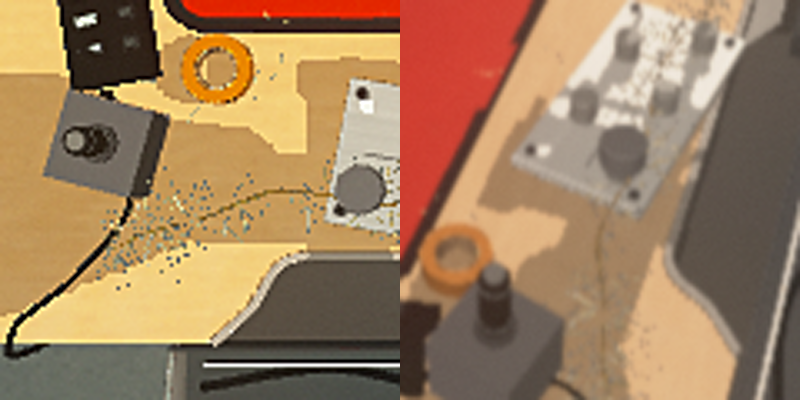

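The cap sits level over pad 1 (crop (360,190) top, (623,150) side). The probe is upright and home in the stand.

```bash
python3 -c "
from cell import env
print(env.job_done())"
```

```text
the job is handed in; nothing more can be done
None
```

Job handed in at about 29 s: pad 1 (leftmost) was the proud one, all five pads were touched left to right with the tip in about 2 mm, the probe is back upright in its stand, and the cap is seated on pad 1.

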